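# Soap the palm scrubber

### The job

Take the lime-green palm scrubber from its white dish and press it, flat and square, down on the soap dispenser's orange sprung plate until the plate is level and fully bottomed out; hold it there for a second, firmly but without forcing it. Then set the scrubber down upright, without dropping it, flat on the floor of the roasting tin around its middle and let go, leaving everything else where it is.

Things in the scene. Friction and masses are not known exactly. Their poses are not given: they have to be found in the camera images.
- scrubber_center (a point): Palm scrubber: round flat pad (white underside, green top), 72 mm across, 12 mm thick, with an upright lime-green grip, 30 x 30 mm square, on its middle. 72 mm tall in all, about 0.16 kg. This point is on its axis 42 mm above its underside, half-way up the grip, which runs from 12 to 72 mm above the underside. z points up; x and y are square to the grip's flat sides. It starts standing in the holder.
- holder: White round dish, fixed, in which the scrubber starts: 96 mm across, rim 16 mm high, recess 86 mm across with its floor 5 mm above the counter. Origin: centre of its underside, on the counter.
- dispenser: Soap dispenser, fixed in the counter: upright steel collar, open at the top, 116 mm across outside at the rim, inner bore 100 mm across. Origin on its axis; its rim is 60 mm above the origin. How high it is set in the counter varies by some mm.
- plate: Orange press plate in the dispenser's bore, 86 mm across, 6 mm thick, at rest 0 to 2 mm below the rim on a spring (4 N to start, 6 to 10 N at the bottom). Origin: centre of its upper face; z is square to it. On a loose ball seat, it lolls up to 0.12 rad askew until a flat thing presses it flat. It bottoms 8 to 20 mm down (refills differ) on an unseen firm seat that over 30 N cracks; 15 to 22 N is firm.
- tin: Aluminium roasting tin, loose, about 0.9 kg: 200 mm (its x) by 150 mm (its y), 32 mm high, walls and floor 4 mm thick. Origin: centre of its underside. Wire handles, 3 mm thick in radius, stick out 20 mm at both short ends.
- mug: Bystander: blue mug, 80 mm across, 92 mm tall. Origin: centre of its underside.
- bowl: Bystander: white bowl, 124 mm across, 55 mm tall. Origin: centre of its underside.
- soap_bottle: Bystander: green bottle, 62 mm across, 200 mm tall. Origin: centre of its underside.
- jar: Bystander: amber jar with a steel cap, 68 mm across, 90 mm tall. Origin: centre of its underside.
- spatula: Bystander: wooden-handled spatula lying flat. Origin under it.
- brush: Bystander: small round wooden brush with a knob, 54 mm across, 58 mm tall. Origin: centre of its underside.
Mind the look-alikes: they are no part of the job. What is meant by the part that bears scrubber_center is not purple, and is the smaller of those in its own colour.

How it is judged:
On the way:
1. the scrubber holds the plate level (within 0.05 rad) and firmly on its seat (more than 13 N, which the spring alone cannot give) for 0.7 s, with no finger on the plate (contact force between scrubber and plate above 13 N and angle between plate's own z axis and vertical below 0.05 rad and contact force between the fingers and plate below 0.5 N), for 0.7 s.
At the end, for the whole second after the job is handed in: The scrubber stands upright (within 0.06 rad) and at rest flat on the floor of the tin, its axis within 62 mm of the tin's middle along the long side and within 38 mm along the short side; the tin is at rest (x of scrubber_center in the frame of tin between -0.062 and 0.062 m and y of scrubber_center in the frame of tin between -0.038 and 0.038 m and z of scrubber_center in the frame of tin below 0.049 m and angle between scrubber_center's own z axis and vertical below 0.06 rad and contact force between scrubber and tin above 0.5 N and linear speed of each of scrubber, tin below 0.02 m/s); the robot touches nothing.
It fails at once if the dispenser's plate pressed with more than 30 N (contact force between any of scrubber, the fingers and plate above 30 N).
It fails at once if the scrubber dropped or thrown (faster than 0.7 m/s with no finger on it) (linear speed of scrubber above 0.7 m/s and contact force between the fingers and scrubber below 0.1 N).
It fails at once if the tin moved more than 40 mm (distance of tin from where it was at the start of the episode above 0.04 m).
It fails at once if a bystander moved more than 30 mm (distance of any of mug, bowl, soap_bottle, jar, spatula, brush from where it was at the start of the episode above 0.03 m).
It also fails if it takes over 64 s, if anything falls off the work surface, if the arm or the gripper's body presses on something with over 40 N, if the wrist force passes 120 N, or if a joint passes its speed limit or range.

### The arm

A 6-joint arm with a two-finger parallel gripper is mounted at the origin on the work surface. World frame = base frame: x ahead of the robot, y to its left, z up, the work surface at z = 0. Lengths are in m, angles in rad, forces in N, time in s.
With the tool pointing down it reaches from about 0.375 to 0.9 m from the base axis. Payload 3.1 kg.
Tool frame: the origin (TCP) lies on the centre line of the jaws, within the pads' length; the fingertips stand 8 mm ahead of it and the grasp point (between the pads) lies 11 mm behind it; z points along the fingers, y is the line along which they close (so a half turn about z gives the same grasp; the last joint's range is limited). The gripper opens to 87 mm and grips with 3 to 60 N. Pads are 19 mm wide; open, the fingers measure 117 mm over their backs; the gripper's body (75 mm by 190 mm) begins 51 mm behind the grasp point.
Start: joints at [-1.3, 0.527, 1.433, -0, 1.181, -0.178], TCP at [0.272, -0.563, 0.231] pointing down, gripper open.
Joint ranges: [-3.08, 3.08], [-0.75, 2.2], [0.22, 2.44], [-1.43, 4.57], [0, 2.65], [-2.85, 2.85]. Speed limits (rad/s): [2.79, 2.79, 3.14, 3.14, 3.14, 3.14].

### API

Orientations are given as a unit quaternion [x, y, z, w].
In Python, from rig import robot gives the robot as it stands. The module is installed in compiled form; this text tells all that it offers.
- The arm moves only by the tool send_rows, never from a script. Its argument "increments" is one flat list of numbers, 7 for each row, row after row: the turn, a rotation vector about the world's x, y, z in rad, then the shift along the world's x, y, z in cm, then the opening, from 0 (shut) to 1 (fully open). A call has 1 to 20 rows; each row shifts and turns the commanded pose from where the row before left it; what a row does not reach is not made up. A row lasts 1/12 s, in which the tool goes at most 41.7 mm and 7.16 degrees, less where a joint would pass 70% of its speed; a pose out of reach is approached as far as the arm can. A call is refused whole if a number of a shift passes 4.17 or a number of a turn 0.125, either way. A call with a gripper value outside its range is refused whole. The fingers move at their own pace and stop on an object; "newtons" is the grip in N (left out, the last holds). Time passes only in rows, so rows that do not move let the fingers close. It gives the time, the measured TCP pose, the force, the opening and the grip force at its end, in the units of the state.
- robot.get_obs(): the state, without advancing time (a new reading comes with each control period).
- robot.camera(name): name is "scene" or "top" or "wrist"; returns a dict with "image" (400x640x3 uint8, red, green, blue), "range_z" (400x640 float32, m along the optical axis (not along the pixel's ray), 0 where there is no reading), "fx", "fy", "cx", "cy" (pixels), "R" (3x3) and "t" (3): a world point X has camera coordinates R X + t. Camera axes: x right, y down, z forward; pixel columns grow to the right and rows downward; lengths in m; the calibration is good to about 2 mm. A picture is of the moment at which its call begins.
- robot.hand_in(): hands the job in; it is judged then, once.
The state is a dict: "time": time; "q": joint angles; "joint_velocities": joint speeds; "joint_torque": joint torques, N m; "position": TCP position; "tool_rot": TCP orientation; "ft_force": force on the tool from outside, world axes, zero at the start; "moment": the same for the moment, N m; "grip_width": finger opening in m; "grip_force": force on a finger pad.
Only numpy, scipy, OpenCV 4.12 (cv2) and the standard library are available. Lean on these libraries where they do the work, as an engineer would, in place of code of your own. Each camera call takes 0.05 s, during which the arm holds its last target. There are 200 camera calls.

## Working session

There is one attempt and no reset: what is moved stays moved. The work goes in short steps, Python scripts to look and compute and a tool call to move; the robot and the scene stay as the last step left them, time stands still between calls to the robot, and variables do not carry over. Pictures are saved under pics/ and viewed, at most 10 in all, crops included, and the job is handed in when it is done.

Besides the shell and the picture viewer there is one more tool, called after "Call:" by a JSON object that holds its "method" and its "body", one argument or row to a line. send_rows: Moves the arm, as the interface text tells. Its arguments: {"type":"object","properties":{"increments":{"type":"array"},"newtons":{"type":"number"}},"required":["increments"]}

```bash
mkdir -p pics; cat > h.py <<'E'
import numpy as np,cv2
from rig import robot
def shot(n,f=None):
    c=robot.camera(n)
    if f: cv2.imwrite('pics/'+f,cv2.cvtColor(c['image'],cv2.COLOR_RGB2BGR))
    return c
def world(c):
    z=c['range_z'];v,u=np.mgrid[:z.shape[0],:z.shape[1]]
    P=np.stack([(u-c['cx'])/c['fx']*z,(v-c['cy'])/c['fy']*z,z],-1)
    W=(P-c['t'])@c['R']; W[z==0]=np.nan
    return W
E
python3 - <<'E'
from h import *
for n in('top','scene'):
    c=shot(n,n+'0.png'); np.savez(n+'0.npz',W=world(c),im=c['image'])
    print(n,-c['R'].T@c['t'])
print(robot.get_obs())
E
```

```text
top [ 0.4889358  -0.01847171  1.14668286]
scene [ 1.49062631 -0.48323634  0.84705876]
{'time': 0.1, 'q': array([-1.29948330e+00,  5.28388814e-01,  1.43375256e+00, -2.22527782e-06,
        1.18138793e+00, -1.78531580e-01]), 'joint_velocities': array([-0.00038179, -0.0016526 , -0.00256151, -0.0005326 , -0.00032683,
        0.0006285 ]), 'joint_torque': array([-5.95002057e-04, -4.40986705e+01, -1.77151233e+01,  6.34404039e-02,
        5.33677242e-02, -3.58709065e-05]), 'position': array([ 0.27160275, -0.56220136,  0.22966675]), 'tool_rot': array([ 9.74810887e-01,  2.23030933e-01, -4.59329560e-05, -9.67234309e-04]), 'ft_force': array([-0.53565668,  0.2697937 , -0.14063833]), 'moment': array([-0.02308031,  0.02209401,  0.04891101]), 'grip_force': 0.0, 'grip_width': 0.08717556917855895}
```

View pics/top0.png

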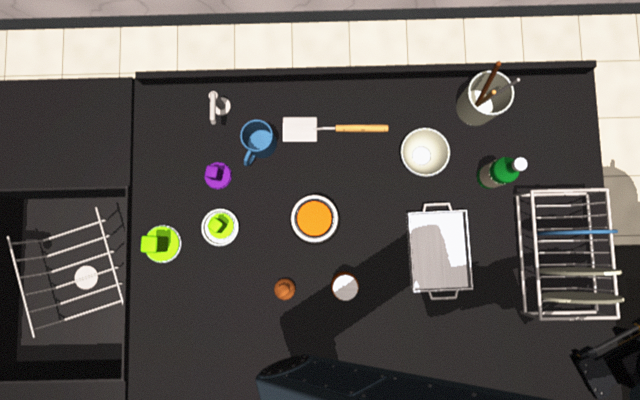

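View pics/scene0.png

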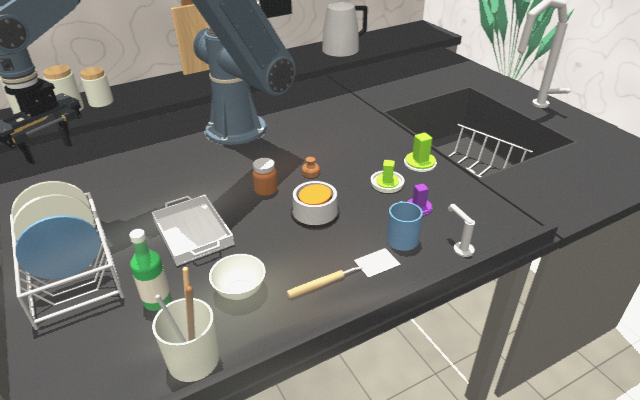

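In the top view there are three candidates: lime in a white dish (220,226), a bigger lime one with no white dish (160,243) and a purple one (218,175). The lime one at (220,226) fits: it isn't purple, it's the smaller of the two limes, and it stands in the white dish. The dispenser is at (315,218), the tin at (440,250) and the jar at (345,287).

```bash
python3 - <<'E'
from h import *
T=np.load('top0.npz');S=np.load('scene0.npz')
im=np.hstack([cv2.resize(T['im'][160:280,130:250],(400,400)),cv2.resize(S['im'][120:220,360:460],(400,400))])
cv2.imwrite('pics/crop.png',im[...,::-1])
for N,D in(('top',T),('scene',S)):
    W=D['W'];h=cv2.cvtColor(D['im'],cv2.COLOR_RGB2HSV).astype(int)
    H,s,v=h[...,0],h[...,1],h[...,2]
    lime=((H>33)&(H<45)&(s>150)&(v>90)).astype(np.uint8)
    n,l,st,_=cv2.connectedComponentsWithStats(lime)
    for i in range(1,n):
        if st[i,4]<150: continue
        p=W[(l==i)&~np.isnan(W[...,0])]; zt=np.percentile(p[:,2],98)
        q=p[p[:,2]>zt-.006].astype(np.float32); r=cv2.minAreaRect(q[:,:2]*1000)
        print(N,'lime',st[i],'ztop',zt,'z5',np.percentile(p[:,2],5),'n',len(q),r)
    m=(H>8)&(H<20)&(s>180)&(v>150)
    n,l,st,_=cv2.connectedComponentsWithStats(m.astype(np.uint8))
    i=1+np.argmax(st[1:,4]);p=W[l==i];p=p[~np.isnan(p[:,0])]
    A=np.c_[p[:,:2]-p[:,:2].mean(0),np.ones(len(p))];k=np.linalg.lstsq(A,p[:,2],rcond=None)[0]
    print(N,'plate',st[i],p.mean(0),cv2.minEnclosingCircle((p[:,:2]*1000).astype(np.float32)),'slope',k)
W=T['W']
def rect(n,r,c,lo,hi):
    a=W[r[0]:r[1],c[0]:c[1]].reshape(-1,3);a=a[(a[:,2]>lo)&(a[:,2]<hi)]
    print(n,len(a),np.median(a[:,2]),np.percentile(a[:,2],98),cv2.minAreaRect((a[:,:2]*1000).astype(np.float32)),cv2.minEnclosingCircle((a[:,:2]*1000).astype(np.float32)))
rect('tinrim',(195,305),(398,482),.026,.04)
rect('collar',(185,250),(280,350),.03,.09)
rect('dish',(200,250),(195,245),.011,.022)
rect('jar',(265,305),(325,365),.06,.2)
rect('brush',(270,305),(268,300),.03,.2)
rect('mug',(110,170),(235,278),.07,.2)
rect('purple',(155,195),(198,236),.02,.2)
E
```

```text
top lime [208 214  25  24 438] ztop 0.08096682440799019 z5 0.015592769185367337 n 129 ((538.6328125, 258.3216857910156), (28.976119995117188, 29.110612869262695), 55.130455017089844)
top lime [140 227  39  34 867] ztop 0.10000607815269834 z5 0.013865701938432324 n 243 ((497.0642395019531, 411.8298645019531), (38.790706634521484, 38.29843521118164), 88.59918975830078)
top plate [297 201  35  35 959] [0.54990125 0.01442577 0.06498574] ((550.5286254882812, 15.323600769042969), 44.49477767944336) slope [0.06258773 0.0736443  0.06498574]
scene lime [406 133  29  35 532] ztop 0.09760033328886063 z5 0.015488786423017617 n 53 ((497.887451171875, 411.25982666015625), (42.7486572265625, 37.610313415527344), 77.97596740722656)
scene lime [377 160  22  27 266] ztop 0.07838398969640102 z5 0.016590854916747708 n 32 ((541.7229614257812, 257.27716064453125), (28.37272834777832, 27.86912727355957), 47.2631950378418)
scene plate [321 194  10   9  17] [0.58444619 0.03153354 0.06427021] ((575.5018310546875, 34.78036880493164), 28.580917358398438) slope [0.87067446 0.3720681  0.06427021]
tinrim 739 0.032
[... 758 characters left out ...]
12988) ((382.41290283203125, -56.78659439086914), 33.18291091918945)
brush 162 0.05167924587374906 0.05900039505808716 ((374.7743225097656, 93.79692077636719), (38.00072479248047, 40.47676086425781), 7.750337600708008) ((374.76177978515625, 94.65531158447266), 21.454267501831055)
mug 351 0.08843566080991723 0.09621180867578413 ((747.8228759765625, 151.32449340820312), (97.24220275878906, 79.2733383178711), 6.15800142288208) ((743.6253662109375, 158.14596557617188), 54.191532135009766)
purple 219 0.07116499474747631 0.07685467426633216 ((672.0377197265625, 263.7009582519531), (40.052677154541016, 30.461971282958984), 82.0149917602539) ((669.798583984375, 263.4065246582031), 23.40311622619629)
```

View pics/crop.png

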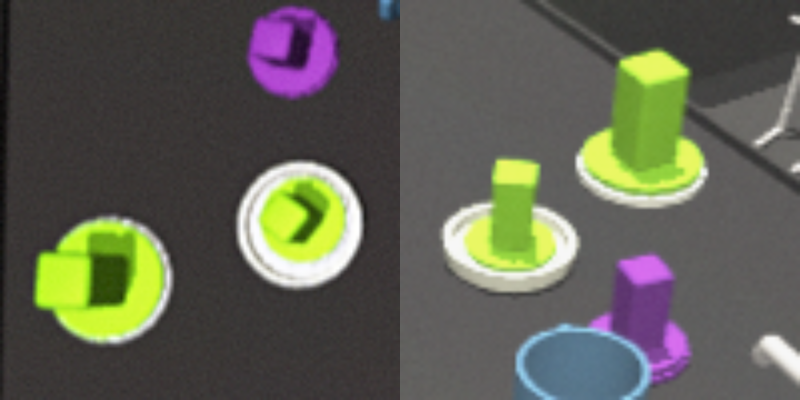

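The crop confirms it: the smaller lime scrubber in the white dish is the one meant. It's at about (0.539, 0.258) with its sides at -35°. Next I move above it.

Call:
{"method": "send_rows", "body": {
  "increments": [0,0,0.0255,1.2,3.72,0,1,0,0,0.0255,1.2,3.72,0,1,0,0,0.0255,1.2,3.72,0,1,0,0,0.0255,1.2,3.72,0,1,0,0,0.0255,1.2,3.72,0,1,0,0,0.0255,1.2,3.72,0,1,0,0,0.0255,1.2,3.72,0,1,0,0,0.0255,1.2,3.72,0,1,0,0,0.0255,1.2,3.72,0,1,0,0,0.0255,1.2,3.72,0,1,0,0,0.0255,1.2,3.72,0,1,0,0,0.0255,1.2,3.72,0,1,0,0,0.0255,1.2,3.72,0,1,0,0,0.0255,1.2,3.72,0,1,0,0,0.0255,1.2,3.72,0,1,0,0,0.0255,1.2,3.72,0,1,0,0,0.0255,1.2,3.72,0,1,0,0,0.0255,1.2,3.72,0,1,0,0,0.0255,1.2,3.72,0,1,0,0,0.0255,1.2,3.72,0,1],
  "newtons": 25
}}

```text
time: 1.77
position: [0.5116, 0.1833, 0.2302]
tool_rot: [0.887, 0.462, -0.0, -0.0]
ft_force: [0.5, -0.9, 0.7]
grip_width: 0.0873
grip_force: 0.0
```

Call:
{"method": "send_rows", "body": {
  "increments": [0,0,0,0.9,2.5,-1.5,1,0,0,0,0.9,2.5,-1.5,1,0,0,0,0.9,2.6,-1.5,1,0,0,0,0,0,-1.5,1,0,0,0,0,0,0,1,0,0,0,0,0,0,1,0,0,0,0,0,0,1]
}}

```text
time: 2.35
position: [0.5387, 0.2567, 0.1709]
tool_rot: [0.887, 0.461, -0.0, 0.0]
ft_force: [-1.1, 0.1, 0.9]
grip_width: 0.0868
grip_force: 0.0
```

```bash
cat > look.py <<'E'
from h import *
import sys
c=shot('wrist',sys.argv[1]);W=world(c);h=cv2.cvtColor(c['image'],cv2.COLOR_RGB2HSV).astype(int)
o=robot.get_obs();print(o['time'],o['position'],o['tool_rot'],o['ft_force'],o['grip_width'])
m=(h[...,0]>33)&(h[...,0]<45)&(h[...,1]>120)
n,l,st,_=cv2.connectedComponentsWithStats(m.astype(np.uint8))
for i in range(1,n):
    if st[i,4]<200: continue
    p=W[(l==i)&~np.isnan(W[...,0])]
    zt=np.percentile(p[:,2],97)
    q=p[abs(p[:,2]-zt)<.005].astype(np.float32)
    print(st[i],zt,len(q),cv2.minAreaRect(q[:,:2]*1000))
E
python3 look.py w1.png
```

```text
2.4 [0.53908086 0.25658716 0.17139629] [8.87249181e-01 4.61290196e-01 4.60718506e-04 1.80429947e-04] [ 0.46158406 -0.44635102 -0.01328256] 0.08665005105246122
[   72     8   152   116 12559] 0.0968148077854526 4357 ((494.6423034667969, 411.01824951171875), (39.50238037109375, 39.390159606933594), 86.38533020019531)
[ 281  151   75   74 4300] 0.077382536112409 1541 ((537.2985229492188, 258.6484375), (29.99820899963379, 29.954246520996094), 51.01359939575195)
```

View pics/w1.png

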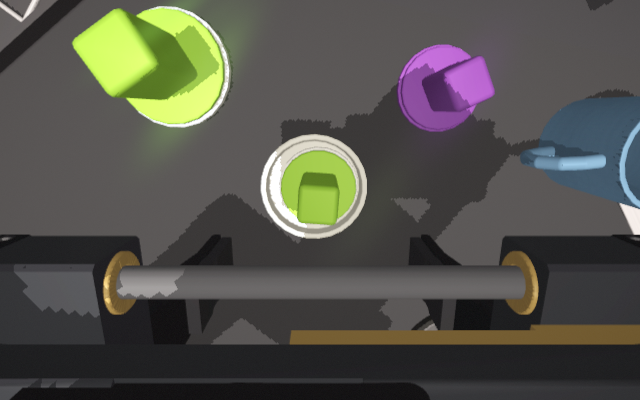

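The wrist view shows the grip centred at (318,205), needing about a -4° turn and 1–2 mm of shift. I descend and grip.

Call:
{"method": "send_rows", "body": {
  "increments": [0,0,-0.034,-0.1,0.2,-2.0,1,0,0,-0.034,0,0,-2.0,1,0,0,0,0,0,-2.0,1,0,0,0,0,0,-2.0,1,0,0,0,0,0,-2.0,1,0,0,0,0,0,-2.0,1,0,0,0,0,0,-0.9,1,0,0,0,0,0,0,1,0,0,0,0,0,0,1,0,0,0,0,0,0,0,0,0,0,0,0,0,0,0,0,0,0,0,0,0,0,0,0,0,0,0,0,0,0,0,0,0,0,0,0,0,0,0,0,0,0,0,0,0,0,0,0,0,0,0,0,0,0,0,0],
  "newtons": 40
}}

```text
time: 3.82
position: [0.5377, 0.2592, 0.0416]
tool_rot: [0.902, 0.431, -0.0, 0.0]
ft_force: [-0.5, 0.3, -0.1]
grip_width: 0.0413
grip_force: 0.0
```

Call:
{"method": "send_rows", "body": {
  "increments": [0,0,0,0,0,0,0,0,0,0,0,0,0,0,0,0,0,0,0,0,0,0,0,0,0,0,0,0,0,0,0,0,0,0,0,0,0,0,0,0,0,0]
}}

```text
time: 4.32
position: [0.5378, 0.2592, 0.0415]
tool_rot: [0.902, 0.431, -0.0, 0.0]
ft_force: [0.3, -0.0, -1.0]
grip_width: 0.0297
grip_force: 40.0
```

Call:
{"method": "send_rows", "body": {
  "increments": [0,0,0,0,0,1,0,0,0,0,0,0,2,0,0,0,0,0,0,2,0,0,0,0,0,0,2,0,0,0,0,0,0,2,0,0,0,0,0.1,-1.5,1,0,0,0,0,0.1,-2.5,0,0,0,0,0,0.1,-2.5,0,0,0,0,0,0.1,-2.5,0,0,0,0,0,0.1,-2.5,0,0,0,0,0,0.1,-2.5,0,0,0,0,0,0.2,-2.5,0,0,0,0,0,0.2,-2.5,0,0,0,0,0,0.1,-2.5,0,0,0,0,0,0.1,-2.0,0,0,0,0,0,0.1,-1.5,0,0,0,0,0,0,0,0,0,0,0,0,0,0,0,0]
}}

```text
time: 5.82
position: [0.5506, 0.0087, 0.1419]
tool_rot: [0.903, 0.43, 0.0, -0.0]
ft_force: [-0.7, 0.4, -1.7]
grip_width: 0.0295
grip_force: 40.0
```

```bash
python3 look.py w2.png; python3 - <<'E'
from h import *
c=shot('scene');cv2.imwrite('pics/s2.png',cv2.resize(c['image'][110:250,230:430],(800,560))[...,::-1])
E
```

```text
5.8667 [0.55037417 0.00945898 0.14180057] [ 9.02397657e-01  4.30904088e-01 -8.10723861e-05 -3.58255922e-04] [ 0.32163828  0.0924898  -1.41757613] 0.029298275882471556
[ 259  181  124   85 7698] 0.1745692536538472 645 ((558.687255859375, 18.979907989501953), (3.4222354888916016, 28.772586822509766), 51.11787796020508)
[ 282  299   78   32 2416] 0.17852872016050403 2327 ((545.9853515625, 3.3608970642089844), (14.940169334411621, 29.74071502685547), 50.7369270324707)
```

View pics/s2.png

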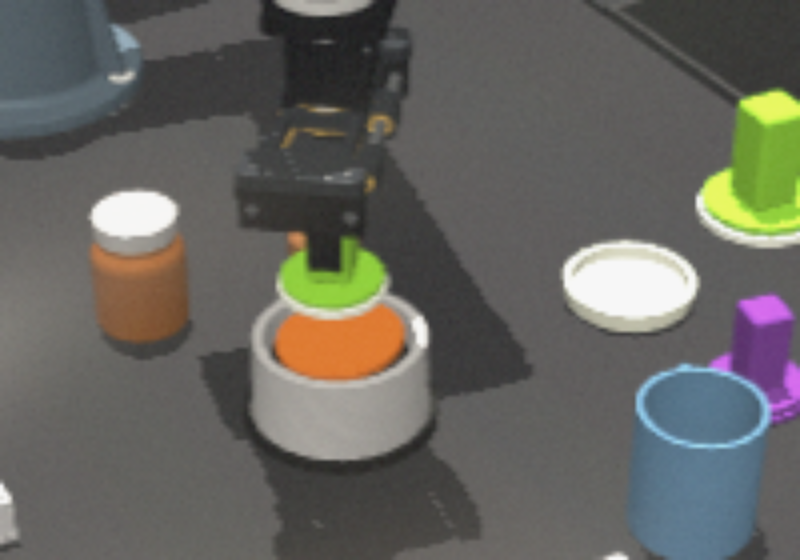

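View pics/w2.png

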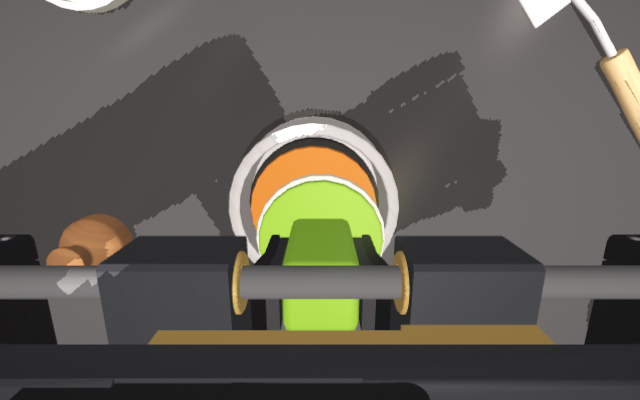

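Call:
{"method": "send_rows", "body": {
  "increments": [0,0,0,0,0.5,-0.5,0,0,0,0,0,0,-1.0,0,0,0,0,0,0,-1.0,0,0,0,0,0,0,-1.0,0,0,0,0,0,0,0,0,0,0,0,0,0,0,0]
}}

```text
time: 6.42
position: [0.5499, 0.0145, 0.1052]
tool_rot: [0.902, 0.431, -0.001, -0.001]
ft_force: [0.2, 0.4, -2.1]
grip_width: 0.0298
grip_force: 40.0
```

Call:
{"method": "send_rows", "body": {
  "increments": [0,0,0,0,0,-0.25,0,0,0,0,0,0,-0.25,0,0,0,0,0,0,-0.25,0,0,0,0,0,0,-0.25,0,0,0,0,0,0,0,0,0,0,0,0,0,0,0]
}}

```text
time: 6.92
position: [0.5512, 0.0142, 0.0971]
tool_rot: [0.902, 0.431, 0.001, 0.0]
ft_force: [-0.1, 0.8, 3.5]
grip_width: 0.0298
grip_force: 40.0
```

Call:
{"method": "send_rows", "body": {
  "increments": [0,0,0,0,0,-0.1,0,0,0,0,0,0,-0.1,0,0,0,0,0,0,0,0,0,0,0,0,0,0,0]
}}

```text
time: 7.25
position: [0.5512, 0.0142, 0.0948]
tool_rot: [0.902, 0.431, 0.0, 0.0]
ft_force: [0.1, 0.4, 3.4]
grip_width: 0.0296
grip_force: 40.0
```

Call:
{"method": "send_rows", "body": {
  "increments": [0,0,0,0,0,-0.1,0,0,0,0,0,0,-0.05,0,0,0,0,0,0,0,0,0,0,0,0,0,0,0]
}}

```text
time: 7.58
position: [0.5512, 0.0142, 0.0932]
tool_rot: [0.902, 0.431, 0.0, 0.0]
ft_force: [0.1, 1.7, 4.6]
grip_width: 0.0301
grip_force: 40.0
```

Call:
{"method": "send_rows", "body": {
  "increments": [0,0,0,0,0,-0.1,0,0,0,0,0,0,-0.05,0,0,0,0,0,0,0,0,0,0,0,0,0,0,0]
}}

```text
time: 7.92
position: [0.5512, 0.0142, 0.0919]
tool_rot: [0.902, 0.431, 0.0, 0.0]
ft_force: [0.2, 1.1, 6.3]
grip_width: 0.0298
grip_force: 40.0
```

Call:
{"method": "send_rows", "body": {
  "increments": [0,0,0,0,0,-0.05,0,0,0,0,0,0,-0.05,0,0,0,0,0,0,0,0,0,0,0,0,0,0,0]
}}

```text
time: 8.25
position: [0.5512, 0.0142, 0.0916]
tool_rot: [0.902, 0.431, 0.0, 0.0]
ft_force: [0.0, 1.9, 10.4]
grip_width: 0.0299
grip_force: 40.0
```

Call:
{"method": "send_rows", "body": {
  "increments": [0,0,0,0,0,-0.05,0,0,0,0,0,0,0,0,0,0,0,0,0,0,0]
}}

```text
time: 8.5
position: [0.5512, 0.0142, 0.0915]
tool_rot: [0.902, 0.431, 0.001, 0.0]
ft_force: [-1.1, 2.1, 14.2]
grip_width: 0.0296
grip_force: 40.0
```

Call:
{"method": "send_rows", "body": {
  "increments": [0,0,0,0,0,-0.04,0,0,0,0,0,0,0,0,0,0,0,0,0,0,0]
}}

```text
time: 8.75
position: [0.5512, 0.0142, 0.0914]
tool_rot: [0.902, 0.431, 0.001, 0.0]
ft_force: [-1.7, 1.6, 15.7]
grip_width: 0.0297
grip_force: 40.0
```

```bash
python3 - <<'E'
from h import *
for i in range(3):
    shot('wrist'); print(robot.get_obs()['ft_force'])
E
```

```text
[-0.92317025  1.09005288 15.92017994]
[-0.34171071  1.27494483 15.54722943]
[-1.22703958  1.40976294 16.26977246]
```

Call:
{"method": "send_rows", "body": {
  "increments": [0,0,0,0,0,0,0,0,0,0,0,0,0,0,0,0,0,0,0,0,0,0,0,0,0,0,0,0,0,0,0,0,0,0,0,0,0,0,0,0,0,0,0,0,0,0,0,0,0,0,0,0,0,0,0,0,0,0,0,0,0,0,0,0,0,0,0,0,0,0,0,0,0,0,0,0,0,0,0,0,0,0,0,0,0,0,0,0,0,0,0,0,0,0,0,0,0,0]
}}

```text
time: 10.07
position: [0.5512, 0.0142, 0.0914]
tool_rot: [0.902, 0.431, 0.001, 0.0]
ft_force: [-1.1, 1.6, 16.0]
grip_width: 0.0297
grip_force: 40.0
```

```bash
python3 - <<'E'
from h import *
o=robot.get_obs();print(o['position'],o['tool_rot'],o['ft_force'],o['moment'])
c=shot('wrist','w3.png');W=world(c);h=cv2.cvtColor(c['image'],cv2.COLOR_RGB2HSV).astype(int)
def fit(m,n):
    p=W[m&~np.isnan(W[...,0])]
    if len(p)<50: return print(n,len(p))
    p0=p.mean(0);k=np.linalg.lstsq(np.c_[p[:,:2]-p0[:2],np.ones(len(p))],p[:,2],rcond=None)[0];print(n,len(p),p0,k)
g=(h[...,0]>33)&(h[...,0]<45)&(h[...,1]>120)
fit(g&(W[...,2]<.075),'pad')
fit((h[...,0]>8)&(h[...,0]<20)&(h[...,1]>180)&(W[...,2]>.03)&(np.hypot(W[...,0]-.55,W[...,1]-.0143)<.045),'plate')
E
```

```text
[0.55123616 0.01421611 0.09139502] [9.02208293e-01 4.31299993e-01 5.95980357e-04 3.96136260e-04] [-1.0633881   1.57960431 16.02155945] [ 0.37508012  0.3945186  -0.0214594 ]
pad 4604 [0.56118599 0.02732891 0.06674044] [-0.00466998 -0.00816012  0.06674044]
plate 1139 [0.53489641 0.04410286 0.05530239] [ 0.04427164 -0.10002662  0.05530239]
```

```bash
python3 - <<'E'
from h import *
c=shot('wrist');W=world(c);h=cv2.cvtColor(c['image'],cv2.COLOR_RGB2HSV).astype(int)
m=((h[...,0]>8)&(h[...,0]<22)&(h[...,1]>150)&(np.hypot(W[...,0]-.55,W[...,1]-.0143)<.05)).astype(np.uint8)
m=cv2.erode(m,np.ones((3,3)))>0
p=W[m];a=np.degrees(np.arctan2(p[:,1]-.0143,p[:,0]-.55))
for lo in range(-180,180,20):
    q=p[(a>=lo)&(a<lo+20)]
    if len(q)>5: print(lo,len(q),np.median(q,0).round(4),np.hypot(q[:,0]-.55,q[:,1]-.0143).mean().round(4),q[:,2].std().round(4))
cv2.imwrite('pics/w3.png',cv2.resize(c['image'][110:280,200:430],(800,590))[...,::-1])
E
```

```text
-60 97 [ 0.5759 -0.0163  0.0546] 0.0401 0.0006
-40 120 [ 0.5838 -0.0055  0.0548] 0.0393 0.0007
-20 123 [0.588  0.008  0.0548] 0.0388 0.0007
0 126 [0.5879 0.0217 0.0547] 0.0387 0.0006
20 188 [0.5832 0.0335 0.0547] 0.0385 0.0006
40 241 [0.5746 0.0438 0.0547] 0.0386 0.0007
60 245 [0.5633 0.0504 0.0547] 0.0387 0.0006
80 246 [0.55   0.0529 0.0548] 0.0388 0.0006
100 253 [0.5365 0.0508 0.0546] 0.0391 0.0007
120 250 [0.5242 0.0444 0.0548] 0.0397 0.0006
140 175 [0.5155 0.0333 0.0546] 0.0398 0.0007
160 48 [0.5107 0.0268 0.0545] 0.041 0.0006
```

View pics/w3.png

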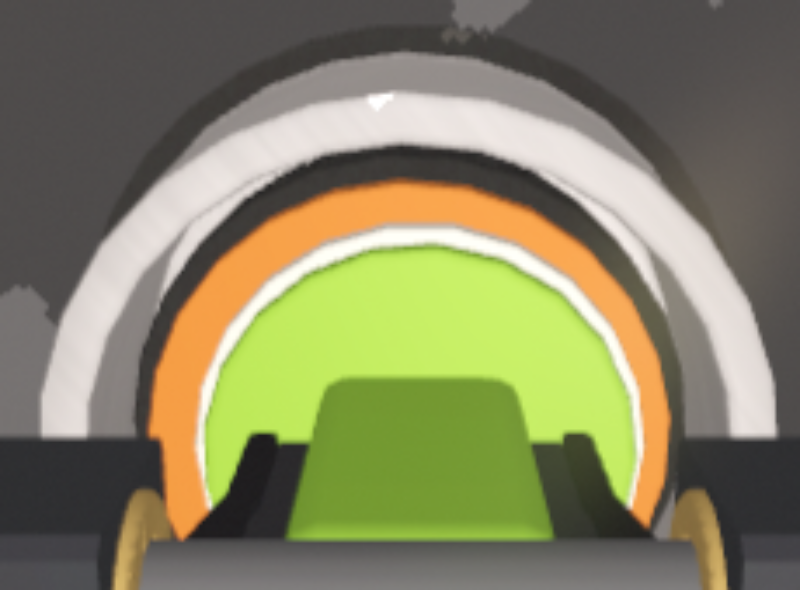

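The plate is level at z = 0.0547 all round, and the scrubber is concentric on it. It has been held at about 17 N for over 1.3 s. Next I lift and carry it to above the tin.

Call:
{"method": "send_rows", "body": {
  "increments": [0,0,0,0,0,0.2,0,0,0,0,0,0,0.5,0,0,0,0,0,0,0.8,0,0,0,0,0,0,1.5,0,0,0,0,0,0,1.5,0,0,0,0,-0.4,-1.3,0.5,0,0,0,0,-0.7,-2.6,0,0,0,0,0,-0.7,-2.6,0,0,0,0,0,-0.7,-2.6,0,0,0,0,0,-0.7,-2.6,0,0,0,0,0,-0.8,-2.6,0,0,0,0,0,-0.8,-2.6,0,0,0,0,0,-0.7,-2.6,0,0,0,0,0,-0.7,-2.6,0,0,0,0,0,-0.7,-2.6,0,0,0,0,0,-0.7,-2.6,0,0,0,0,0,-0.7,-2.6,0,0,0,0,0,-0.5,-1.7,0,0,0,0,0,0,0,0,0,0,0,0,0,0,0,0]
}}

```text
time: 11.83
position: [0.4612, -0.3019, 0.1387]
tool_rot: [0.903, 0.43, -0.001, -0.002]
ft_force: [0.3, 0.4, -2.4]
grip_width: 0.0298
grip_force: 40.0
```

```bash
python3 - <<'E'
from h import *
o=robot.get_obs();print(o['position'],o['tool_rot'],o['ft_force'])
c=shot('scene');cv2.imwrite('pics/s4.png',cv2.resize(c['image'][110:290,100:330],(760,595))[...,::-1])
E
```

```text
[ 0.46117349 -0.30193839  0.13873457] [ 9.02701052e-01  4.30264356e-01 -7.66090614e-04 -1.67540212e-03] [ 0.28416442  0.38914893 -2.37011827]
```

View pics/s4.png

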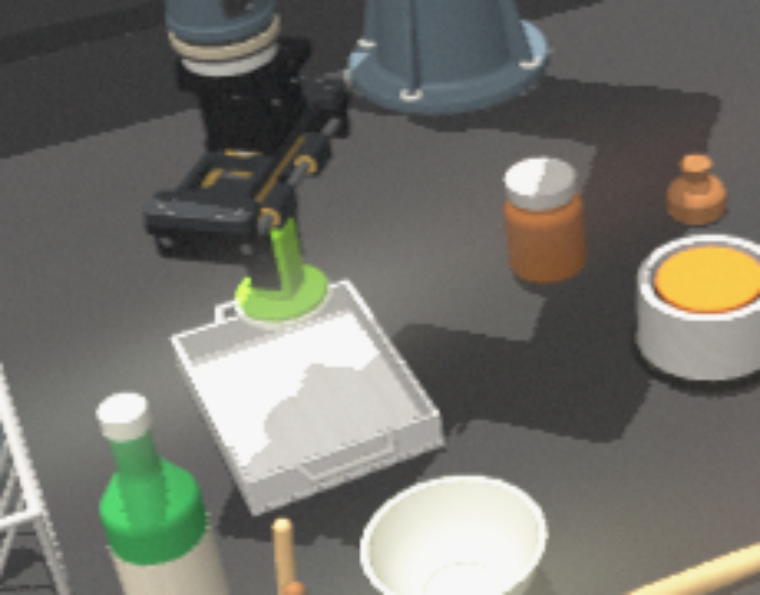

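Call:
{"method": "send_rows", "body": {
  "increments": [0,0,0,0,0,-1,0,0,0,0,0,0,-1.7,0,0,0,0,0,0,-1.7,0,0,0,0,0,0,-1.7,0,0,0,0,0,0,-1.7,0,0,0,0,0,0,-1.0,0,0,0,0,0,0,-0.5,0,0,0,0,0,0,0,0,0,0,0,0,0,0,0,0,0,0,0,0,0,0]
}}

```text
time: 12.72
position: [0.4633, -0.302, 0.0474]
tool_rot: [0.902, 0.431, 0.0, 0.001]
ft_force: [0.1, 0.9, -2.1]
grip_width: 0.0298
grip_force: 40.0
```

Call:
{"method": "send_rows", "body": {
  "increments": [0,0,0,0,0,-0.1,0,0,0,0,0,0,-0.1,0,0,0,0,0,0,-0.1,0,0,0,0,0,0,0,0,0,0,0,0,0,0,0]
}}

```text
time: 13.13
position: [0.4627, -0.3019, 0.0438]
tool_rot: [0.902, 0.431, 0.0, 0.0]
ft_force: [0.5, -0.6, -0.8]
grip_width: 0.03
grip_force: 40.0
```

Call:
{"method": "send_rows", "body": {
  "increments": [0,0,0,0,0,-0.1,0,0,0,0,0,0,-0.1,0,0,0,0,0,0,0,0,0,0,0,0,0,0,0]
}}

```text
time: 13.47
position: [0.4627, -0.3017, 0.0415]
tool_rot: [0.902, 0.431, -0.0, -0.0]
ft_force: [-0.2, -0.5, -1.6]
grip_width: 0.0299
grip_force: 40.0
```

Call:
{"method": "send_rows", "body": {
  "increments": [0,0,0,0,0,-0.1,0,0,0,0,0,0,-0.05,0,0,0,0,0,0,0,0,0,0,0,0,0,0,0]
}}

```text
time: 13.8
position: [0.4628, -0.3018, 0.0404]
tool_rot: [0.902, 0.431, 0.0, 0.0]
ft_force: [-0.2, 0.4, 2.5]
grip_width: 0.0295
grip_force: 40.0
```

Call:
{"method": "send_rows", "body": {
  "increments": [0,0,0,0,0,0,0.7,0,0,0,0,0,0,0.7,0,0,0,0,0,0,0.7,0,0,0,0,0,0,0.7,0,0,0,0,0,0,0.7,0,0,0,0,0,0,0.7,0,0,0,0,0,0,0.7,0,0,0,0,0,0,0.7,0,0,0,0,0,0,0.7,0,0,0,0,0,0,0.7]
}}

```text
time: 14.63
position: [0.4628, -0.3018, 0.0401]
tool_rot: [0.902, 0.431, 0.0, -0.0]
ft_force: [0.3, 0.6, -0.2]
grip_width: 0.0605
grip_force: 0.0
```

Call:
{"method": "send_rows", "body": {
  "increments": [0,0,0,0,0,1,0.7,0,0,0,0,0,1.5,0.7,0,0,0,0,0,2,0.7,0,0,0,0,0,2,0.7,0,0,0,0,0,2,0.7,0,0,0,0,0,2,0.7,0,0,0,0,0,2,0.7,0,0,0,0,0,2,0.7,0,0,0,0,0,0,0.7,0,0,0,0,0,0,0.7]
}}

```text
time: 15.47
position: [0.4632, -0.3022, 0.1867]
tool_rot: [0.902, 0.431, 0.001, 0.002]
ft_force: [-0.4, 0.6, 0.3]
grip_width: 0.0609
grip_force: 0.0
```

```bash
python3 look.py w5.png; python3 - <<'E'
from h import *
T=shot('top');W=world(T)
a=W[195:305,398:482].reshape(-1,3);a=a[(a[:,2]>.026)&(a[:,2]<.04)]
print(cv2.minAreaRect((a[:,:2]*1000).astype(np.float32)))
E
```

```text
15.5167 [ 0.46255984 -0.30161758  0.18545423] [9.02223829e-01 4.31268025e-01 6.22031554e-05 2.22626353e-04] [ 0.32626706  0.04910181 -0.95491048] 0.06098320415359997
[ 284  150   71   70 3863] 0.07629718578689473 1370 ((462.3683776855469, -302.0806884765625), (29.083484649658203, 29.65186882019043), 51.737789154052734)
((475.93988037109375, -269.7432861328125), (145.64967346191406, 244.81515502929688), 67.49224853515625)
```

View pics/w5.png

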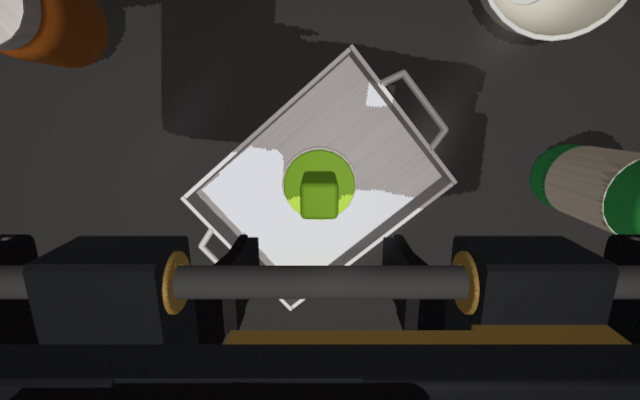

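The scrubber stands flat at the tin's middle: it's at (319,185) in the view, with its top at z = 0.076. The hand is clear.

```bash
python3 -c "
from rig import robot
print(robot.hand_in())"
```

```text
the job is handed in; nothing more can be done
None
```

I pressed the plate level and onto its seat at about 17 N for over a second. I then set the scrubber down flat in the middle of the tin and let go, and handed the job in at about 15.5 s; no verdict was returned.

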